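Clamp a threaded rod with four crisscross levers

TASK

Push the threaded rod along its channel until its end touches the end stop, while all four red levers are still loose. Then tighten the levers clockwise, crisscross and in two passes: turn one lever about halfway (to its white mark), next the one diagonally opposite, then the other two; after that go round again in the same crosswise way, turning each all the way to its stop. Leave the rod against the stop and do not disturb the other things on the bench.

Things in the scene. Friction and masses are not known exactly. Their poses are not given: they have to be found in the camera images.
- clamp: Rod clamp fixed on the bench. Origin: on the bench under the centre of its square cap; z up, y along the rod channel towards the end stop. Blue base plate 150 x 225 mm (y -125 to +100), 12 mm thick. On it two grey walls 28 mm apart, y -95 to +75, make a channel along y, floor at z 12 mm.
- cap_top (a point): Top centre of the clamp's fixed grey cap plate, 150 x 150 mm, z 42 to 52 mm. A lever hub stands at each corner, axes at clamp x, y = +-42 mm. White paint bars mark each lever's halfway direction, green bars the tight one; beside each green bar an 8 mm steel post, up to z 70 mm, is the lever's stop, on the side away from where the lever comes.
- stop_face (a point): Centre of the end stop's face that the rod must touch: clamp x 0, y +82, z 24 mm; the face looks along the clamp's -y. Dark steel block 70 mm wide, z 12 to 48 mm.
- rod: Loose threaded steel rod, 220 mm long, 24 mm diameter (25 over the thread), 0.6 to 0.92 kg, lying in the channel along the clamp's y. Origin: on its axis at mid length; its own y is along the rod towards the stop, its axis 24 mm above the bench. It slides in the channel with 1 to 2 mm of side play; at the start it stands 20 to 45 mm short of the stop.
- rod_front (a point): Centre of the rod's end nearest the stop (the end under the cap).
- rod_back (a point): Centre of the rod's other end, which sticks out of the clamp's -y side: the end to push. With the rod home it is at clamp y -138 mm, 24 mm above the bench.
- lever_far_left (a joint): Angle (rad) of the red lever on the clamp's +x +y corner, diagonally opposite lever_near_right. 0 = loose, grows clockwise seen from above (tightening), 0.8 = halfway (lever points straight out from the cap's centre, 45 deg from the clamp's x), 1.6 = tight at its stop. Stiff by friction (0.22 N m, some 4.5 N at 50 mm from the hub), stays where left. Starts at 0 to 0.25.
- far_left_hub (a point): Hub axis of lever_far_left at the height of its arm's centre line (69 mm above the bench). Hub: dark cylinder 28 mm diameter, z 52 to 78 mm, stud to 88 mm.
- far_left_tip (a point): Outer end of lever_far_left: a red bar 14 mm wide, z 62 to 76 mm, with a round end 17 mm wide, z 61 to 77 mm; this end is 72 mm from the hub axis.
- lever_near_left (a joint): Angle (rad) of the red lever on the clamp's -x +y corner, diagonally opposite lever_far_right. 0 = loose, grows clockwise seen from above (tightening), 0.8 = halfway (lever points straight out from the cap's centre, 135 deg from the clamp's x), 1.6 = tight at its stop. Stiff by friction (0.22 N m, some 4.5 N at 50 mm from the hub), stays where left. Starts at 0 to 0.25.
- near_left_hub (a point): Hub axis of lever_near_left at the height of its arm's centre line (69 mm above the bench). Hub: dark cylinder 28 mm diameter, z 52 to 78 mm, stud to 88 mm.
- near_left_tip (a point): Outer end of lever_near_left: a red bar 14 mm wide, z 62 to 76 mm, with a round end 17 mm wide, z 61 to 77 mm; this end is 72 mm from the hub axis.
- lever_near_right (a joint): Angle (rad) of the red lever on the clamp's -x -y corner, diagonally opposite lever_far_left. 0 = loose, grows clockwise seen from above (tightening), 0.8 = halfway (lever points straight out from the cap's centre, -135 deg from the clamp's x), 1.6 = tight at its stop. Stiff by friction (0.22 N m, some 4.5 N at 50 mm from the hub), stays where left. Starts at 0 to 0.25.
- near_right_hub (a point): Hub axis of lever_near_right at the height of its arm's centre line (69 mm above the bench). Hub: dark cylinder 28 mm diameter, z 52 to 78 mm, stud to 88 mm.
- near_right_tip (a point): Outer end of lever_near_right: a red bar 14 mm wide, z 62 to 76 mm, with a round end 17 mm wide, z 61 to 77 mm; this end is 72 mm from the hub axis.
- lever_far_right (a joint): Angle (rad) of the red lever on the clamp's +x -y corner, diagonally opposite lever_near_left. 0 = loose, grows clockwise seen from above (tightening), 0.8 = halfway (lever points straight out from the cap's centre, -45 deg from the clamp's x), 1.6 = tight at its stop. Stiff by friction (0.22 N m, some 4.5 N at 50 mm from the hub), stays where left. Starts at 0 to 0.25.
- far_right_hub (a point): Hub axis of lever_far_right at the height of its arm's centre line (69 mm above the bench). Hub: dark cylinder 28 mm diameter, z 52 to 78 mm, stud to 88 mm.
- far_right_tip (a point): Outer end of lever_far_right: a red bar 14 mm wide, z 62 to 76 mm, with a round end 17 mm wide, z 61 to 77 mm; this end is 72 mm from the hub axis.
- tape: Bystander: grey tape measure, 70 x 34 x 62 mm high. Origin under its centre.
- bolt: Bystander: big hexagon bolt standing on its head, 46 mm across, 69 mm high. Origin under its centre.
- carton: Bystander: cardboard carton of fasteners, 100 x 65 x 50 mm high. Origin under its centre.
There are look-alikes about, which are no part of the job. Several things have the shape of the rod; the one meant has the colours described above.

How it is judged (in metres and radians):
On the way, in this order (a step that is already met when the one before it is completed fails the run):
1. the rod's end is against the stop while all four levers are still loose (below 0.4 rad) (y of rod_front in the frame of clamp above 0.0785 m and z of rod in the frame of clamp below 0.032 m and value of joint each of lever_far_left, lever_near_right, lever_near_left, lever_far_right below 0.4 rad), for 0.1 s.
2. first pass, first diagonal: two diagonally opposite levers are about halfway (0.5 to 1.15 rad), the other two still loose (((value of joint lever_far_left between 0.5 and 1.15 rad and value of joint lever_near_right between 0.5 and 1.15 rad and value of joint each of lever_near_left, lever_far_right below 0.4 rad) or (value of joint lever_near_left between 0.5 and 1.15 rad and value of joint lever_far_right between 0.5 and 1.15 rad and value of joint each of lever_far_left, lever_near_right below 0.4 rad))), for 0.1 s.
3. first pass done: all four levers about halfway (0.5 to 1.15 rad) (value of joint lever_far_left between 0.5 and 1.15 rad and value of joint lever_near_right between 0.5 and 1.15 rad and value of joint lever_near_left between 0.5 and 1.15 rad and value of joint lever_far_right between 0.5 and 1.15 rad), for 0.1 s.
4. second pass, first diagonal: two diagonally opposite levers are tight (above 1.48 rad), the other two still about halfway (((value of joint each of lever_far_left, lever_near_right above 1.48 rad and value of joint lever_near_left between 0.5 and 1.15 rad and value of joint lever_far_right between 0.5 and 1.15 rad) or (value of joint each of lever_near_left, lever_far_right above 1.48 rad and value of joint lever_far_left between 0.5 and 1.15 rad and value of joint lever_near_right between 0.5 and 1.15 rad))), for 0.1 s.
At the end, for the whole second after the job is handed in: All four levers are tight against their stops (above 1.48 of 1.6 rad), and the rod lies in its channel, at rest, with its end within 3.5 mm of the stop (value of joint each of lever_far_left, lever_near_right, lever_near_left, lever_far_right above 1.48 rad and y of rod_front in the frame of clamp above 0.0785 m and z of rod in the frame of clamp below 0.032 m and linear speed of rod below 0.02 m/s); the robot touches nothing.
It fails at once if a lever is turned most of the way (above 1.28 rad) while another is still loose (below 0.4 rad) (value of joint any of lever_far_left, lever_near_right, lever_near_left, lever_far_right above 1.28 rad and value of joint any of lever_far_left, lever_near_right, lever_near_left, lever_far_right below 0.4 rad).
It fails at once if the tape measure, the bolt or the carton is moved by more than 20 mm or tipped over (distance of any of tape, bolt, carton from where it was at the start of the episode above 0.02 m or angle between any of tape, bolt, carton's own z axis and vertical above 0.4 rad).
It also fails if it takes over 72 s, if anything falls off the work surface, if the arm or the gripper's body presses on something with over 40 N, if the wrist force passes 120 N, or if a joint passes its speed limit or range.

ROBOT

A 6-joint arm with a two-finger parallel gripper is mounted at the origin on the work surface. World frame = base frame: x ahead of the robot, y to its left, z up, the work surface at z = 0. Lengths are in mm, angles in rad, forces in N, time in s.
With the tool pointing down it reaches from about 350 to 975 mm from the base axis. Payload 7.1 kg.
Tool frame: the origin (TCP) lies on the front face of the gripper's body, between the roots of the fingers; the fingertips stand 80 mm ahead of it and the grasp point (between the pads) lies 61 mm ahead of it (ctrl.tcp_to_grasp is the distance from the TCP to the grasp point, in mm); z points along the fingers, y is the direction in which the jaws open and shut (so a half turn about z gives the same grasp; the last joint's range is limited). The gripper opens to 88 mm and grips with 3 to 60 N. Pads are 20 mm wide; open, the fingers measure 115 mm over their backs; the gripper's body (75 mm by 178 mm) begins 61 mm behind the grasp point.
Start: joints at [1.261, 0.423, 1.63, -0, 1.089, -0.019], TCP at [179.168, 598.752, 302.675] pointing down, gripper open.
Joint ranges: [-3, 3], [-0.9, 2.11], [0.09, 2.58], [-1.31, 4.45], [0.11, 2.69], [-2.54, 2.54]. Speed limits (rad/s): [2.39, 2.39, 3.01, 3.14, 3.14, 3.14].

INTERFACE

Orientations are given as a rotation vector (axis times angle).
In Python, from workcell import telemetry, get_image, ctrl gives the robot as it stands.
- The arm moves only by the tool send_rows, never from a script. Its argument "rows" is a list of rows, each a list of 5 numbers: the shift along the tool's x, y, z in m, then the turn about the tool's z in rad, then the opening, from -1 (shut) to 1 (fully open). A call has 1 to 5 rows; each row shifts and turns the commanded pose from where the row before left it, along the tool's axes as they then stand; what a row does not reach is not made up. A row lasts 1/10 s, in which the tool goes at most 50 mm and 8.59 degrees, less where a joint would pass 70% of its speed; a pose out of reach is approached as far as the arm can. A call with a gripper value outside its range is refused whole. The fingers move at their own pace and stop on an object; the grip force is fixed at half the most. Time passes only in rows, so rows that do not move let the fingers close. It gives the time, the measured TCP pose, the force and the opening at its end, in the units of the state.
- telemetry.get_obs(): the state, without advancing time (a new reading comes with each control period).
- get_image(name): name is "scene" or "top" or "wrist"; returns a dict with "color" (480x640x3 uint8, blue, green, red), "z_map" (480x640 float32, mm along the optical axis (not along the pixel's ray), 0 where there is no reading), "camera_matrix" (3x3 intrinsics, pixels), "rvec" (rotation vector, rad) and "tvec" (3), from world to camera coordinates, as OpenCV has them. Camera axes: x right, y down, z forward; pixel columns grow to the right and rows downward; lengths in mm; the calibration is good to about 2 mm. A picture is of the moment at which its call begins.
- ctrl.close_job(): hands the job in, once; it reports no verdict.
The state is a dict: "t": time; "qpos": joint angles; "qvel": joint speeds; "joint_torque": joint torques, N m; "ee_pos": TCP position; "orientation": TCP orientation; "ft_force": force on the tool from outside, world axes, zero at the start; "moment": the same for the moment, N m; "width": finger opening in mm.
Only numpy, scipy, OpenCV 4.12 (cv2) and the standard library are available. Lean on these libraries where they do the work, as an engineer would, in place of code of your own. Each camera call takes 0.05 s, during which the arm holds its last target.

## Working session

There is one attempt and no reset: what is moved stays moved. The work goes in short steps, Python scripts to look and compute and a tool call to move; the robot and the scene stay as the last step left them, time stands still between calls to the robot, and variables do not carry over. Pictures are saved under pics/ and viewed, and the job is handed in when it is done.

Besides the shell and the picture viewer there is one more tool, called after "Request:" by a JSON object that holds its "op" and its "data", one argument or row to a line. send_rows: Moves the arm, as the interface text tells. Its arguments: {"type":"object","properties":{"rows":{"type":"array"}},"required":["rows"]}

```bash
ls; mkdir -p pics; python3 - <<'E'
from workcell import telemetry,get_image,ctrl
import cv2
o=telemetry.get_obs()
for k in o: print(k,o[k])
for n in ("scene","top"):
    im=get_image(n); cv2.imwrite(f"pics/{n}0.png",im["color"])
    print(n,im["camera_matrix"].tolist(),im["rvec"],im["tvec"])
E
```

```text
pics
t 0.0
qpos [ 1.26097848e+00  4.23837114e-01  1.63069367e+00 -2.32917457e-05
  1.08862644e+00 -1.90189888e-02]
qvel [-0.00056628 -0.00182594 -0.00013575  0.00062904 -0.00064087 -0.00149224]
joint_torque [ 1.93326763e-03 -5.44620359e+01 -2.73666269e+01  6.46164268e-02
  2.26314651e-02 -8.64867593e-05]
ee_pos [179.05421179 598.3385459  301.90249887]
orientation [-4.55126894e-01 -3.10821120e+00  2.42960703e-03]
ft_force [-1.02301037 -0.01399347  0.47305859]
moment [-0.01309633 -0.03957778  0.01327978]
width 87.74547610434861
scene [[622.1230085074657, 0.0, 323.03202145124504], [0.0, 622.1230085074657, 244.39567835109128], [0.0, 0.0, 1.0]] [ 2.44032476  0.7524531  -0.2344888 ] [-386.97296694 -253.51969934 1765.47884078]
top [[566.2349756003719, 0.0, 318.7585506370112], [0.0, 566.2349756003719, 241.25458893841403], [0.0, 0.0, 1.0]] [ 2.16495394 -2.11602208  0.19348834] [ -94.81265822  523.84004438 1180.33215563]
```

View pics/top0.png

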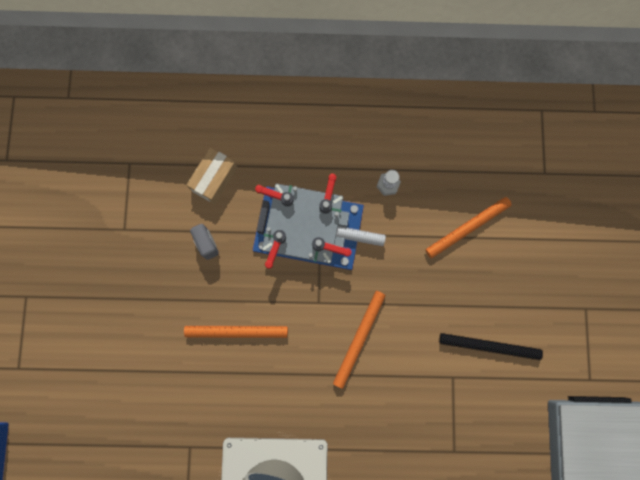

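View pics/scene0.png

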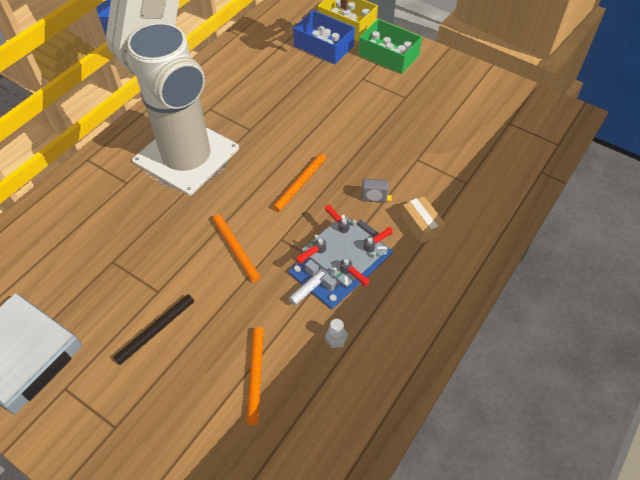

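The top view shows the clamp around pixel (308,226). The steel rod end is at (383,239) to the right, with the stop on the left at (263,220). The bolt is at (390,182), the carton at (211,176) and the tape at (204,241).

```bash
cat > h.py <<'E'
import numpy as np,cv2
from workcell import telemetry,get_image,ctrl
def cam(im):
    K=np.array(im["camera_matrix"]);R=cv2.Rodrigues(np.array(im["rvec"]))[0];t=np.array(im["tvec"]).ravel();return K,R,t
def ray(im,uv,z):
    K,R,t=cam(im);c=-R.T@t;d=R.T@np.linalg.inv(K)@np.array([uv[0],uv[1],1.]);return c+d*(z-c[2])/d[2]
def proj(im,P):
    K,R,t=cam(im);return cv2.projectPoints(np.array(P,float).reshape(-1,3),np.array(im["rvec"]),t,K,None)[0].reshape(-1,2)
def red(im):
    b,g,r=[im["color"][:,:,i].astype(int) for i in range(3)]
    return ((r>110)&(g<60)&(b<60)&(r>2.5*g)&(r>2.5*b)).astype(np.uint8)
E
python3 - <<'E'
from h import *
im=get_image("top")
c=im["color"][140:290,170:410]
cv2.imwrite("pics/topcrop.png",cv2.resize(c,None,fx=3.3,fy=3.3,interpolation=cv2.INTER_CUBIC))
n,l,s,ce=cv2.connectedComponentsWithStats(red(im))
for i in range(1,n):
    if s[i,4]>20: print(s[i],ce[i])
print(ray(im,(308,226),52),-cam(im)[1].T@cam(im)[2])
for n in("scene",):
    im=get_image(n);c=im["color"][170:360,260:460]
    cv2.imwrite("pics/scenecrop.png",cv2.resize(c,None,fx=3.1,fy=3.1,interpolation=cv2.INTER_CUBIC))
E
```

```text
[326 175  10  24 139] [330.09352518 185.76978417]
[256 187  24  12 111] [267.04504505 192.18918919]
[266 242  14  26 141] [272.31205674 254.95744681]
[324 245  26  11 122] [337.19672131 249.62295082]
[557.42176018 -58.78466402  52.        ] [ 322.5012963   -68.46058282 1252.15330226]
```

View pics/topcrop.png

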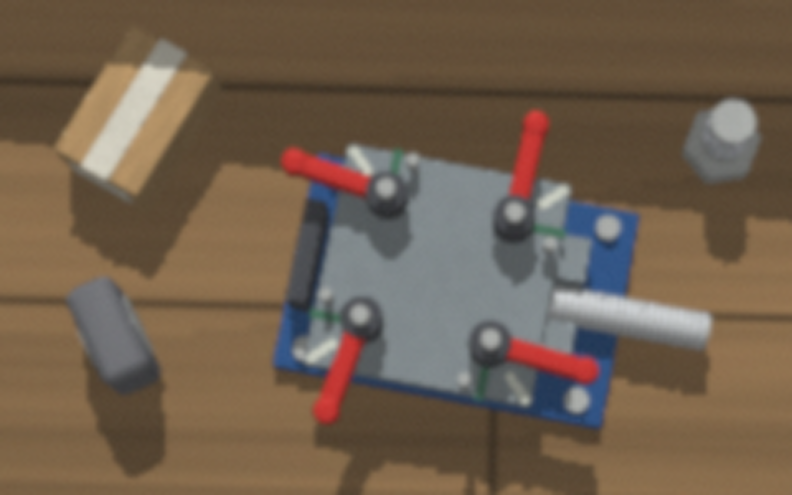

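View pics/scenecrop.png

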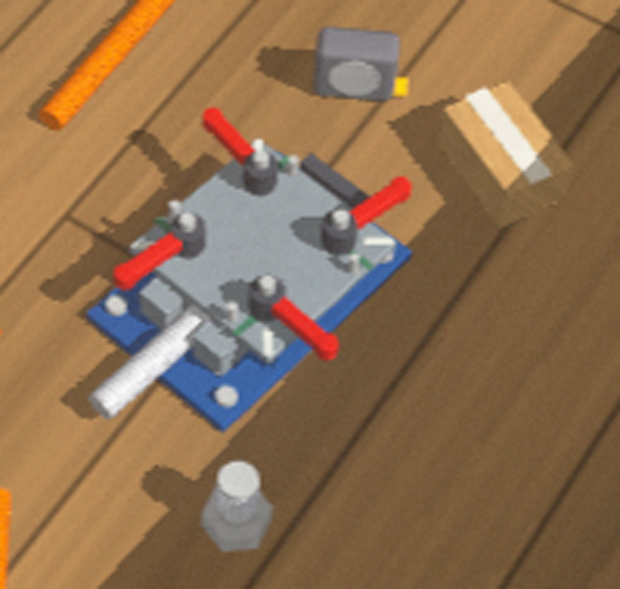

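```bash
python3 - <<'E'
from h import *
im=get_image("top"); sc=get_image("scene")
hub={'FL':(386,187),'FR':(515,212),'NL':(360,314),'NR':(490,342)}
hs={'FL':(341,217),'FR':(267,285),'NL':(260,147),'NR':(188,218)}
tip={'FL':(292,160),'FR':(536,121),'NL':(326,410),'NR':(589,370)}
loc={'FL':(42,42),'FR':(42,-42),'NL':(-42,42),'NR':(-42,-42)}
f=lambda p:(p[0]/3.3+170-.35,p[1]/3.3+140-.35)
g=lambda p:(p[0]/3.1+260-.34,p[1]/3.1+170-.34)
A=[];B=[]
for k in hub:
    p=ray(im,f(hub[k]),88); q=ray(sc,g(hs[k]),88); print(k,p.round(1),q.round(1)); A.append(loc[k]);B.append((p+0*q)[:2])
A=np.array(A,float);B=np.array(B)
c=B.mean(0); H=A.T@(B-c); th=np.arctan2(H[0,1]-H[1,0],H[0,0]+H[1,1]); R=np.array([[np.cos(th),-np.sin(th)],[np.sin(th),np.cos(th)]])
print("clamp",c,th,"res",(B-c-A@R.T).round(1).tolist(), "scale",np.linalg.norm(B-c,axis=1))
for k in tip:
    t=R.T@(ray(im,f(tip[k]),74)[:2]-c); d=t-np.array(loc[k]); print(k,'tip local',t.round(1),np.linalg.norm(d).round(1),np.degrees(np.arctan2(d[1],d[0])).round(1))
e=R.T@(ray(im,f((709,331)),26)[:2]-c); print('rod end',e)
for n,p,z in(('bolt',(735,115),69),('carton',(134,118),50),('tape',(110,330),62)): print(n,R.T@(ray(im,f(p),z)[:2]-c))
E
```

```text
FL [613.1 -12.4  88. ] [612.1 -12.6  88. ]
FR [598.8 -95.2  88. ] [599.1 -97.4  88. ]
NL [530.2   1.5  88. ] [523.2   8.9  88. ]
NR [514.2 -81.1  88. ] [514.9 -80.1  88. ]
clamp [564.05946992 -46.80286013] -0.17331338390945114 res [[0.4, 0.3], [0.6, 0.2], [0.2, -0.3], [-1.2, -0.2]] scale [59.90386354 59.58344092 58.99649072 60.4994141 ]
FL tip local [ 51.3 107. ] 65.7 81.9
FR tip local [108.3 -43.2] 66.3 -1.1
NL tip local [-104.2   51.4] 62.9 171.4
NR tip local [ -46.3 -107.6] 65.7 -93.7
rod end [   2.93422519 -183.07134062]
bolt [ 139.64310918 -170.49393716]
carton [ 64.46260347 219.10929981]
tape [-79.254207   199.66753216]
```

Request:
{"op": "send_rows", "data": {
  "rows": [
    [0, 0, 0, 0.1455, -1],
    [0, 0, 0, 0.1455, -1],
    [0, 0, 0, 0.1455, -1],
    [0, 0, 0, 0.1455, -1],
    [0, 0, 0, 0.1455, -1]
  ]
}}

```text
t: 0.8
ee_pos: [179.2, 598.7, 302.6]
orientation: [1.54, 2.738, -0.0]
ft_force: [0.2, 0.4, -0.3]
width: 51.6
```

Request:
{"op": "send_rows", "data": {
  "rows": [
    [0, 0, 0, 0.1455, -1],
    [0, 0, 0, 0.1455, -1],
    [0, 0, 0, 0.1455, -1],
    [0, 0, 0, 0.1455, -1],
    [0, 0, 0, 0.1455, -1]
  ]
}}

```text
t: 1.3
ee_pos: [179.2, 598.7, 302.6]
orientation: [2.413, 2.011, -0.0]
ft_force: [-0.6, 0.2, -0.9]
width: 11.6
```

Request:
{"op": "send_rows", "data": {
  "rows": [
    [-0.039, 0.0245, 0, 0, -1],
    [-0.039, 0.0245, 0, 0, -1],
    [-0.039, 0.0245, 0, 0, -1],
    [-0.039, 0.0245, 0, 0, -1],
    [-0.039, 0.0245, 0, 0, -1]
  ]
}}

```text
t: 1.8
ee_pos: [266.1, 383.7, 302.7]
orientation: [2.406, 2.02, 0.001]
ft_force: [-0.0, 0.7, 0.1]
width: 0.4
```

Request:
{"op": "send_rows", "data": {
  "rows": [
    [-0.039, 0.0245, 0, 0, -1],
    [-0.039, 0.0245, 0, 0, -1],
    [-0.039, 0.0245, 0, 0, -1],
    [-0.039, 0.0245, 0, 0, -1],
    [-0.039, 0.0245, 0, 0, -1]
  ]
}}

```text
t: 2.3
ee_pos: [352.9, 170.4, 303.0]
orientation: [2.406, 2.019, 0.001]
ft_force: [0.5, 0.5, -0.5]
width: 0.3
```

Request:
{"op": "send_rows", "data": {
  "rows": [
    [-0.039, 0.0245, 0, 0, -1],
    [-0.039, 0.0245, 0, 0, -1],
    [-0.039, 0.0245, 0, 0, -1],
    [-0.039, 0.0245, 0, 0, -1],
    [-0.039, 0.0245, 0, 0, -1]
  ]
}}

```text
t: 2.8
ee_pos: [439.6, -43.3, 303.0]
orientation: [2.407, 2.018, 0.001]
ft_force: [0.6, -0.4, 0.2]
width: 0.4
```

Request:
{"op": "send_rows", "data": {
  "rows": [
    [-0.039, 0.0245, 0, 0, -1],
    [-0.039, 0.0245, 0, 0, -1],
    [-0.039, 0.0245, 0, 0, -1],
    [-0.039, 0.0245, 0, 0, -1],
    [-0.039, 0.0245, 0, 0, -1]
  ]
}}

```text
t: 3.3
ee_pos: [526.2, -256.6, 302.7]
orientation: [2.407, 2.018, 0.0]
ft_force: [0.9, 0.5, 0.7]
width: 0.6
```

```bash
cat >> h.py <<'E'
C=np.array([564.06,-46.8]);TH=-0.1733
RC=np.array([[np.cos(TH),-np.sin(TH)],[np.sin(TH),np.cos(TH)]])
def loc(p): return RC.T@(np.array(p)[:2]-C)
def st():
    o=telemetry.get_obs();Rm=cv2.Rodrigues(np.array(o["orientation"]))[0]
    print("t",round(o["t"],2),"clamp xy",loc(o["ee_pos"]).round(1),"tip z",round(o["ee_pos"][2]-80,1),"toolx rel clamp y",round(float(np.arctan2(Rm[1,0],Rm[0,0])-TH-np.pi/2),4),"F",np.array(o["ft_force"]).round(1),"w",round(o["width"],1), "tilt",Rm[:,2].round(3))
E
python3 -c "
from h import *
st()
im=get_image('wrist');cv2.imwrite('pics/w1.png',im['color'])"
```

```text
t 3.3 clamp xy [  -1.1 -213.2] tip z 222.7 toolx rel clamp y -0.0021 F [0.9 0.5 0.7] w 0.6 tilt [ 0.  0. -1.]
```

View pics/w1.png

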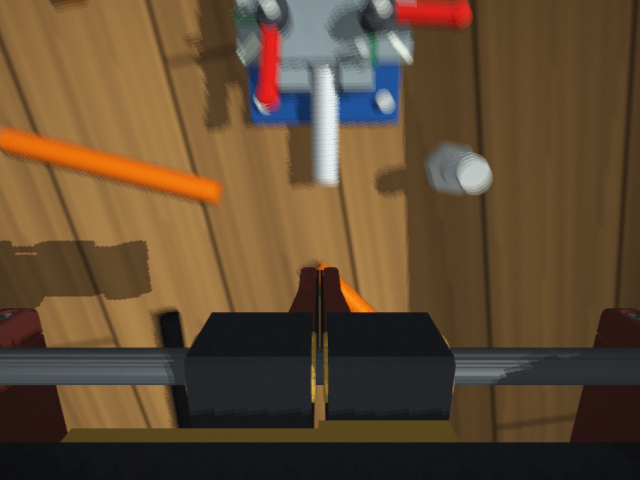

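The wrist view shows the rod's back end at (326,183), straight ahead of the closed fingers at (320,270). The bolt is off to the right at (470,170).

```bash
python3 -c "
from h import *
im=get_image('wrist')
print(loc(ray(im,(326,183),30)),loc(ray(im,(323,75),36)))
for k,p in dict(NR=(266,10),FR=(377,10)).items(): print(k,loc(ray(im,p,82)))
print(loc(ray(im,(267,103),76)))"
```

```text
[  10.49041351 -193.42425128] [  7.47556735 -93.06097495]
NR [-36.57642242 -53.70235724]
FR [ 48.138222   -53.97805752]
[ -39.70594508 -119.95442754]
```

```bash
python3 -c "
from h import *
st()
im=get_image('wrist');cv2.imwrite('pics/w2.png',im['color'])
t=get_image('top');cv2.imwrite('pics/t2.png',t['color'][140:340,200:460])
st()"
```

```text
t 3.4 clamp xy [   0.7 -215.5] tip z 222.7 toolx rel clamp y -0.0053 F [ 0.1 -0.3 -0. ] w 0.7 tilt [ 0.002 -0.002 -1.   ]
t 3.5 clamp xy [  -1.9 -211.9] tip z 222.1 toolx rel clamp y -0.0035 F [-0.5  0.6 -0.4] w 0.7 tilt [-0.001  0.001 -1.   ]
```

View pics/w2.png

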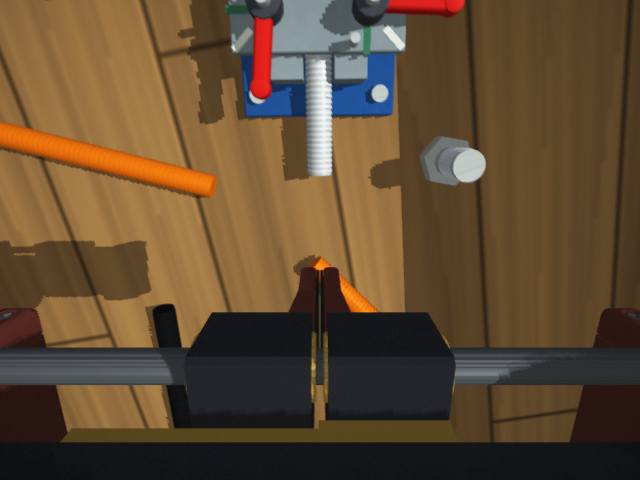

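```bash
python3 -c "
from h import *
im=get_image('wrist')
print(loc(ray(im,(320,175),30)),loc(ray(im,(319,60),36)))
for k,p in dict(NR=(264,1),FR=(371,1)).items(): print(k,loc(ray(im,p,80)))
print(loc(ray(im,(261,90),77)))
for z in(0,): print(ray(im,(320,240),0))
print(telemetry.get_obs()['ee_pos'])
from h import *
b=proj(im,[list(C+RC@np.array([x,y]))+[z] for x,y,z in [(0,-182,36),(0,0,0),(0,-215,222)]]);print(b)
"
```

```text
[  -1.51989595 -177.96198726] [ -2.07390722 -73.34159091]
NR [-43.75155264 -40.08699753]
FR [ 37.83672579 -40.46881992]
[ -49.67544978 -102.96018196]
[ 518.16378068 -298.58201689    0.        ]
[ 525.28092117 -254.2586937   302.17966743]
[[321.53867289 179.78972308]
 [320.976365   -17.20333141]
 [323.10263283 292.46996708]]
```

Request:
{"op": "send_rows", "data": {
  "rows": [
    [0, 0.0005, 0.045, 0.003, -1],
    [0, 0, 0.045, 0, -1],
    [0, 0, 0.045, 0, -1],
    [0, 0, 0.04, 0, -1],
    [0, 0, 0.03, 0, -1]
  ]
}}

```text
t: 4.05
ee_pos: [525.2, -252.6, 95.7]
orientation: [-2.406, -2.016, 0.001]
ft_force: [-1.1, -0.1, -0.0]
width: 0.4
```

Request:
{"op": "send_rows", "data": {
  "rows": [
    [0, 0, 0.003, 0, -1],
    [0.005, 0, 0, 0, -1],
    [0.005, 0, 0, 0, -1],
    [0, 0, 0, 0, -1]
  ]
}}

```text
t: 4.45
ee_pos: [529.2, -244.3, 96.7]
orientation: [2.407, 2.015, 0.002]
ft_force: [0.5, -0.3, 0.4]
width: 0.3
```

```bash
python3 -c "
from h import *
st()
im=get_image('wrist');cv2.imwrite('pics/w3.png',im['color'])
st()"
```

```text
t 4.45 clamp xy [-2.000e-01 -2.006e+02] tip z 16.7 toolx rel clamp y -0.0036 F [ 0.5 -0.3  0.4] w 0.3 tilt [ 0.003 -0.001 -1.   ]
t 4.5 clamp xy [  -0.3 -200.9] tip z 16.6 toolx rel clamp y -0.0038 F [ 0.1 -0.1  0.1] w 0.5 tilt [ 0.003 -0.001 -1.   ]
```

View pics/w3.png

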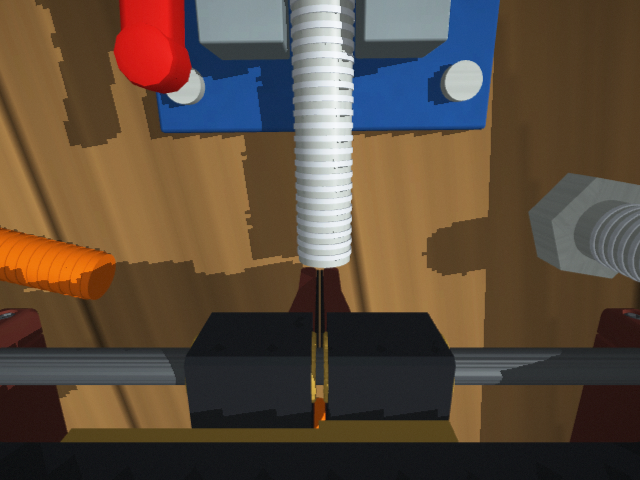

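Request:
{"op": "send_rows", "data": {
  "rows": [
    [0.006, 0.001, 0, 0, -1],
    [0.006, 0, 0, 0, -1],
    [0.006, 0, 0, 0, -1],
    [0.006, 0, 0, 0, -1],
    [0.006, 0, 0, 0, -1]
  ]
}}

```text
t: 5.0
ee_pos: [535.1, -215.9, 95.4]
orientation: [2.408, 2.014, 0.0]
ft_force: [-1.6, -5.5, 2.6]
width: 0.4
```

Request:
{"op": "send_rows", "data": {
  "rows": [
    [0.005, 0, 0, 0, -1],
    [0.004, 0, 0, 0, -1],
    [0.004, 0, 0, 0, -1],
    [0.003, 0, 0, 0, -1],
    [0.002, 0, 0, 0, -1]
  ]
}}

```text
t: 5.5
ee_pos: [538.2, -198.1, 95.3]
orientation: [2.408, 2.014, 0.0]
ft_force: [-1.6, -6.3, 2.3]
width: 0.3
```

Request:
{"op": "send_rows", "data": {
  "rows": [
    [0.001, 0, 0, 0, -1],
    [0.001, 0, 0, 0, -1],
    [0.001, 0, 0, 0, -1],
    [0, 0, 0, 0, -1]
  ]
}}

```text
t: 5.9
ee_pos: [538.6, -195.2, 95.2]
orientation: [2.409, 2.014, 0.0]
ft_force: [-1.6, -4.8, 2.9]
width: 0.3
```

```bash
python3 -c "
from h import *
st()
im=get_image('wrist');cv2.imwrite('pics/w4.png',im['color'])
st()"
```

```text
t 5.9 clamp xy [   0.5 -150.6] tip z 15.2 toolx rel clamp y -0.0045 F [-1.6 -4.8  2.9] w 0.3 tilt [ 0.001 -0.001 -1.   ]
t 5.95 clamp xy [   0.5 -150.6] tip z 15.2 toolx rel clamp y -0.0045 F [-1.4 -5.1  2. ] w 0.9 tilt [ 0.001 -0.001 -1.   ]
```

View pics/w4.png

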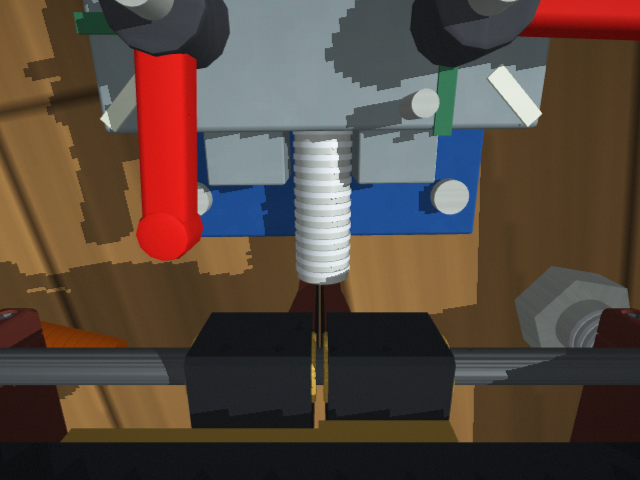

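Request:
{"op": "send_rows", "data": {
  "rows": [
    [0.001, 0, 0, 0, -1],
    [0.001, 0, 0, 0, -1],
    [0, 0, 0, 0, -1]
  ]
}}

```text
t: 6.25
ee_pos: [538.8, -193.5, 95.1]
orientation: [2.409, 2.015, -0.0]
ft_force: [-1.2, -6.6, 3.6]
width: 0.5
```

Request:
{"op": "send_rows", "data": {
  "rows": [
    [0.001, 0, 0, 0, -1],
    [0, 0, 0, 0, -1]
  ]
}}

```text
t: 6.45
ee_pos: [538.9, -193.3, 95.1]
orientation: [2.408, 2.015, -0.001]
ft_force: [-2.7, -12.4, 3.4]
width: 0.4
```

Request:
{"op": "send_rows", "data": {
  "rows": [
    [0.001, 0, 0, 0, -1],
    [0, 0, 0, 0, -1]
  ]
}}

```text
t: 6.65
ee_pos: [539.0, -193.2, 95.2]
orientation: [2.407, 2.014, -0.002]
ft_force: [-3.6, -17.9, 1.9]
width: 0.6
```

Force climbs with no further travel, so the rod is at the stop. Next I back off, rise, and plan the lever arcs.

Request:
{"op": "send_rows", "data": {
  "rows": [
    [-0.01, 0, 0, 0, -1],
    [-0.02, 0, 0, 0, -1],
    [0, 0, 0, 0, -1]
  ]
}}

```text
t: 6.95
ee_pos: [533.3, -221.5, 94.6]
orientation: [-2.412, -2.013, -0.0]
ft_force: [0.6, -0.1, 0.1]
width: 0.6
```

Request:
{"op": "send_rows", "data": {
  "rows": [
    [0, 0, -0.04, 0, -1],
    [0, 0, -0.04, 0, -1],
    [0, 0, 0, 0, -1]
  ]
}}

```text
t: 7.25
ee_pos: [536.0, -220.7, 179.2]
orientation: [2.405, 2.011, 0.006]
ft_force: [0.1, -0.2, -0.2]
width: 0.4
```

```bash
cat >> h.py <<'E'
HUB=dict(FL=(42,42),FR=(42,-42),NL=(-42,42),NR=(-42,-42))
E0=dict(FL=(0,1),FR=(1,0),NL=(-1,0),NR=(0,-1));E1=dict(FL=(1,0),FR=(0,-1),NL=(0,1),NR=(-1,0))
def centre(k,a,clear=0,r=52):
    hx,hy=13.5,10.
    e0=np.abs(E0[k]);he0=e0@np.array([hx,hy]);he1=np.abs(E1[k])@np.array([hx,hy])
    c,s=np.cos(a),np.sin(a);d=7+clear
    p=r*c+d*s+he0;q=r*s-d*c-he1
    return np.array(HUB[k])+p*np.array(E0[k])+q*np.array(E1[k])
def plan(k,a0,a1,clear=10,n=8,over=0):
    P=[centre(k,a0,clear)]+[centre(k,a) for a in np.linspace(a0,a1,n+1)]
    print(k,"start",P[0].round(1))
    for i in range(1,len(P)): d=(P[i]-P[i-1])/1000;print([round(d[1],4),round(d[0],4)],end=" ")
    print();b=(centre(k,a1,12)-P[-1])/1000;print("end",P[-1].round(1),"back",[round(b[1],4),round(b[0],4)])
def levers(im):
    "angles from red blobs: tip = farthest pixel end, z~77"
    m=red(im);n,l,s,ce=cv2.connectedComponentsWithStats(m)
    for i in range(1,n):
        if s[i,4]<40: continue
        uv=np.argwhere(l==i)[:,::-1]
        W=np.array([loc(ray(im,p,74)) for p in uv[::1 if len(uv)<500 else 7]])
        m_=W.mean(0);k=min(HUB,key=lambda k:np.linalg.norm(np.array(HUB[k])*1.6-m_))
        d=m_-np.array(HUB[k]);print(k,round(float(np.arctan2(d@np.array(E1[k]),d@np.array(E0[k]))),3),"n",len(uv),"r",round(float(np.linalg.norm(d)),1))
E
python3 -c "
from h import *
st()
t=get_image('top');levers(t)
cv2.imwrite('pics/t5.png',cv2.resize(t['color'][140:290,170:410],None,fx=3.3,fy=3.3,interpolation=cv2.INTER_CUBIC))
plan('NR',0.07,0.8);plan('FL',.14,.8);plan('NL',.15,.8);plan('FR',.02,.8)
st()"
```

```text
t 7.25 clamp xy [   2.3 -176.1] tip z 99.2 toolx rel clamp y -0.0049 F [ 0.1 -0.2 -0.2] w 0.4 tilt [ 0.007 -0.002 -1.   ]
FR 0.019 n 152 r 45.1
FL 0.135 n 140 r 44.7
NL 0.145 n 157 r 42.6
NR 0.074 n 100 r 34.5
NR start [ -15.2 -105.1]
[np.float64(0.0007), np.float64(-0.01)] [np.float64(-0.0001), np.float64(-0.0048)] [np.float64(0.0003), np.float64(-0.0048)] [np.float64(0.0008), np.float64(-0.0047)] [np.float64(0.0012), np.float64(-0.0046)] [np.float64(0.0016), np.float64(-0.0045)] [np.float64(0.002), np.float64(-0.0043)] [np.float64(0.0024), np.float64(-0.0041)] [np.float64(0.0028), np.float64(-0.0039)] 
end [-60.9 -93.3] back [np.float64(-0.0086), np.float64(0.0084)]
FL start [ 18.9 105.9]
[np.float64(-0.0014), np.float64(0.0099)] [np.float64(-0.0002), np.float64(0.0043)] [np.float64(-0.0006), np.float64(0.0043)] [np.float64(-0.0009), np.float64(0.0042)] [np.float64(-0.0013), np.float64(0.0041)] [np.float64(-0.0016), np.float64(0.004)] [np.float64(-0.0019), np.float64(0.0039)] [np.float64(-0.0022), np.float64(0.0037)] [np.float64(-0.0025), np.float64(0.0035)] 
end [60.9 93.3] back [
[... 391 characters left out ...]
] [np.float64(0.0035), np.float64(0.0025)] 
end [-96.8  64.4] back [np.float64(-0.0084), np.float64(-0.0086)]
FR start [107.8 -16. ]
[np.float64(-0.01), np.float64(-0.0002)] [np.float64(-0.0051), np.float64(0.0003)] [np.float64(-0.0051), np.float64(-0.0002)] [np.float64(-0.0051), np.float64(-0.0007)] [np.float64(-0.005), np.float64(-0.0012)] [np.float64(-0.0048), np.float64(-0.0016)] [np.float64(-0.0047), np.float64(-0.0021)] [np.float64(-0.0044), np.float64(-0.0025)] [np.float64(-0.0042), np.float64(-0.003)] 
end [ 96.8 -64.4] back [np.float64(0.0084), np.float64(0.0086)]
t 7.3 clamp xy [   1.2 -175.9] tip z 97.0 toolx rel clamp y -0.0047 F [-0.5 -0.8  0.2] w 0.0 tilt [ 0.004 -0.001 -1.   ]
```

View pics/t5.png

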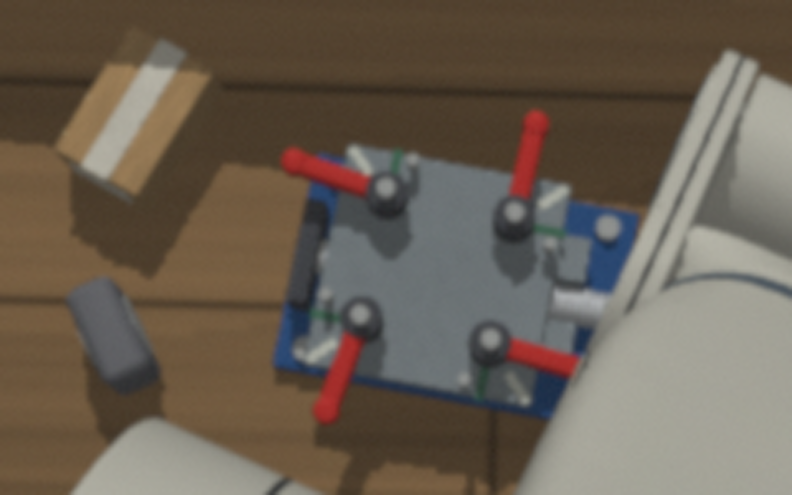

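The top view shows all four levers still loose and the bench items untouched. The arm covers the right side of the view. I start with NR.

Request:
{"op": "send_rows", "data": {
  "rows": [
    [0.036, -0.008, 0, 0.004, -1],
    [0.035, -0.008, 0, 0, -1],
    [0, 0, 0.018, 0, -1],
    [0, 0, 0.016, 0, -1],
    [0, 0, 0, 0, -1]
  ]
}}

```text
t: 7.8
ee_pos: [528.6, -146.3, 137.9]
orientation: [-2.409, -2.008, 0.005]
ft_force: [-0.6, 0.1, 0.0]
width: 0.6
```

```bash
python3 -c "
from h import *
im=get_image('wrist');cv2.imwrite('pics/w6.png',im['color'])
st();st()"
```

```text
t 7.85 clamp xy [ -17.  -104.5] tip z 58.9 toolx rel clamp y -0.0083 F [-0.5  0.4 -0. ] w 0.8 tilt [-0.004  0.001 -1.   ]
t 7.85 clamp xy [ -17.  -104.5] tip z 58.9 toolx rel clamp y -0.0083 F [-0.5  0.4 -0. ] w 0.8 tilt [-0.004  0.001 -1.   ]
```

View pics/w6.png

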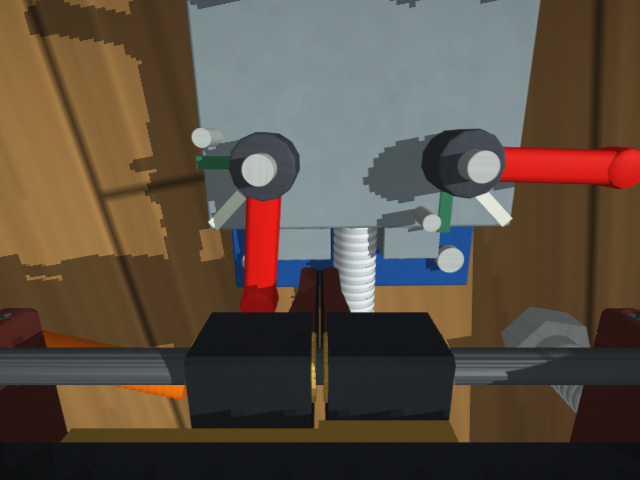

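Fingers at (320,285) are down on the right-hand (trailing) side of the NR lever, which spans (262,200) to (258,300).

Request:
{"op": "send_rows", "data": {
  "rows": [
    [0.001, -0.009, -0.002, -0.008, -1],
    [0, -0.005, 0, 0, -1],
    [0, -0.005, 0, 0, -1],
    [0.001, -0.005, 0, 0, -1],
    [0.001, -0.0045, 0, 0, -1]
  ]
}}

```text
t: 8.35
ee_pos: [503.6, -140.5, 143.4]
orientation: [2.404, 2.018, 0.002]
ft_force: [3.6, -4.2, -1.5]
width: 0.3
```

Request:
{"op": "send_rows", "data": {
  "rows": [
    [0.0015, -0.0045, 0, 0, -1],
    [0.002, -0.0045, 0, 0, -1],
    [0.0025, -0.004, 0, 0, -1],
    [0.003, -0.004, 0, 0, -1],
    [0, 0, 0, 0, -1]
  ]
}}

```text
t: 8.85
ee_pos: [487.2, -128.4, 143.3]
orientation: [2.405, 2.02, -0.001]
ft_force: [0.2, -4.3, 1.2]
width: 0.5
```

```bash
python3 -c "
from h import *
im=get_image('wrist');cv2.imwrite('pics/w7.png',im['color'])
levers(im);st()"
```

```text
FR -0.009 n 1349 r 27.2
NR 0.751 n 3618 r 40.8
t 8.9 clamp xy [-61.5 -93.5] tip z 63.2 toolx rel clamp y -0.0006 F [ 0.2 -2.8  0.9] w 0.7 tilt [ 0.    -0.001 -1.   ]
```

View pics/w7.png

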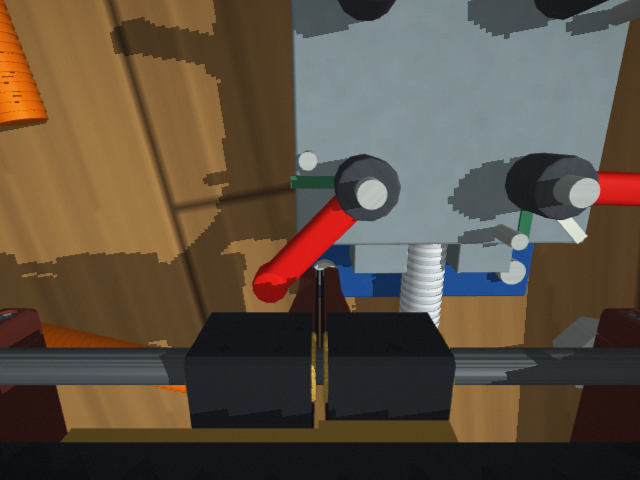

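The NR lever now points diagonally from its hub (367,190) to (270,285), and reads about 0.75. FL is next.

Request:
{"op": "send_rows", "data": {
  "rows": [
    [-0.0085, 0.0085, 0, 0, -1],
    [0, 0, -0.04, 0, -1],
    [0.03, 0.01, 0, 0, -1],
    [0.04, 0.0135, 0, 0, -1],
    [0.04, 0.0135, 0, 0, -1]
  ]
}}

```text
t: 9.4
ee_pos: [551.1, -35.5, 183.1]
orientation: [-2.408, -2.018, -0.001]
ft_force: [-0.1, -0.6, -0.1]
width: 0.3
```

Request:
{"op": "send_rows", "data": {
  "rows": [
    [0.04, 0.0135, 0, 0, -1],
    [0.04, 0.0135, 0, 0, -1],
    [0.018, 0.007, 0, 0, -1],
    [0, 0, 0, 0, -1]
  ]
}}

```text
t: 9.8
ee_pos: [601.8, 56.3, 182.6]
orientation: [2.403, 2.023, 0.001]
ft_force: [-0.2, -0.1, 0.2]
width: 0.3
```

```bash
python3 -c "
from h import *
get_image('wrist');im=get_image('wrist');cv2.imwrite('pics/w8.png',im['color'])
st()"
```

```text
t 9.9 clamp xy [ 18.  105.6] tip z 102.2 toolx rel clamp y -0.0003 F [-0.2 -0.6  0.4] w 0.3 tilt [-0.002 -0.    -1.   ]
```

View pics/w8.png

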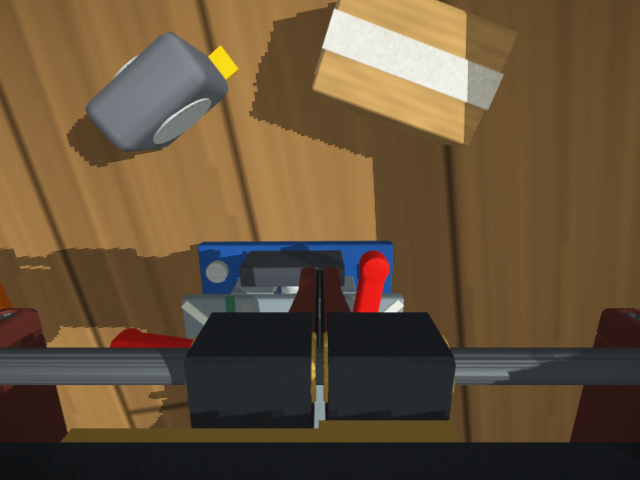

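The fingers at (320,285) are left of the FL lever at (370,270), on its trailing side. The bench items are clear.

Request:
{"op": "send_rows", "data": {
  "rows": [
    [0, 0, 0.02, 0, -1],
    [0, 0, 0.018, 0, -1],
    [-0.0015, 0.01, 0, 0, -1],
    [0, 0.0045, 0, 0, -1],
    [-0.0005, 0.0045, 0, 0, -1]
  ]
}}

```text
t: 10.4
ee_pos: [618.4, 48.5, 144.9]
orientation: [-2.406, -2.017, 0.003]
ft_force: [-4.7, -0.0, -1.0]
width: 0.7
```

Request:
{"op": "send_rows", "data": {
  "rows": [
    [-0.001, 0.004, 0, 0, -1],
    [-0.0015, 0.004, 0, 0, -1],
    [-0.0015, 0.004, 0, 0, -1],
    [-0.002, 0.004, 0, 0, -1],
    [-0.002, 0.004, 0, 0, -1]
  ]
}}

```text
t: 10.9
ee_pos: [637.5, 38.7, 145.0]
orientation: [-2.406, -2.02, -0.001]
ft_force: [-3.1, 4.1, -1.8]
width: 0.3
```

Request:
{"op": "send_rows", "data": {
  "rows": [
    [-0.0025, 0.0035, 0, 0, -1],
    [0, 0, 0, 0, -1]
  ]
}}

```text
t: 11.1
ee_pos: [641.1, 35.3, 145.1]
orientation: [2.406, 2.02, 0.002]
ft_force: [-0.6, 3.5, -1.5]
width: 0.8
```

```bash
python3 -c "
from h import *
im=get_image('wrist');cv2.imwrite('pics/w9.png',im['color'])
levers(im);st();levers(get_image('top'))"
```

```text
FL 0.705 n 1018 r 66.3
NL -0.067 n 279 r 24.4
t 11.15 clamp xy [61.7 94.2] tip z 65.1 toolx rel clamp y -0.0007 F [-0.1  2.7 -1.9] w 0.6 tilt [ 0.002  0.    -1.   ]
FR 0.021 n 149 r 45.3
NR 0.756 n 158 r 42.7
```

View pics/w9.png

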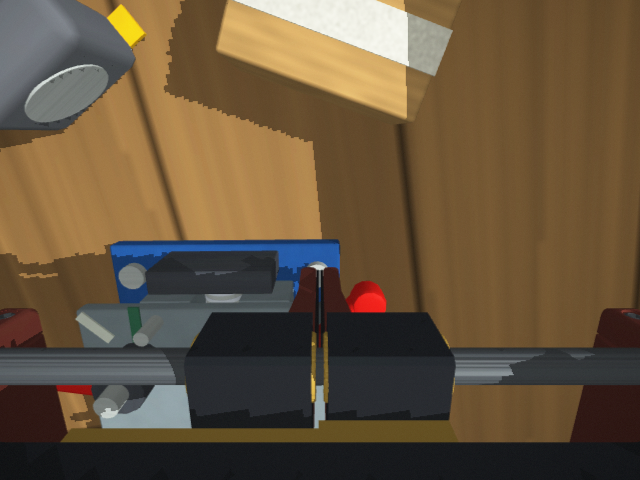

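FL's tip is at (367,297), about 0.75–0.8. The rod end at (222,297) sits against the stop block. NL is next.

Request:
{"op": "send_rows", "data": {
  "rows": [
    [0.0085, -0.0085, 0, 0, -1],
    [0, 0, -0.038, 0, -1],
    [-0.016, -0.0325, 0, 0, -1],
    [-0.016, -0.0325, 0, 0, -1],
    [-0.016, -0.0325, 0, 0, -1]
  ]
}}

```text
t: 11.7
ee_pos: [528.2, 14.6, 183.5]
orientation: [2.404, 2.02, 0.003]
ft_force: [-0.3, -0.0, 0.9]
width: 0.5
```

Request:
{"op": "send_rows", "data": {
  "rows": [
    [-0.016, -0.0325, 0, 0, -1],
    [-0.0155, -0.0325, 0, 0, -1],
    [0, 0, 0, 0, -1]
  ]
}}

```text
t: 12.0
ee_pos: [454.9, -5.6, 182.6]
orientation: [-2.405, -2.018, 0.005]
ft_force: [1.3, 0.9, -0.2]
width: 0.2
```

```bash
python3 -c "
from h import *
get_image('wrist');im=get_image('wrist');cv2.imwrite('pics/w10.png',im['color'])
st();levers(get_image('top'))"
```

```text
t 12.1 clamp xy [-109.7   23. ] tip z 103.5 toolx rel clamp y -0.0009 F [ 0.6 -0.3  0.4] w 0.4 tilt [ 0.002 -0.    -1.   ]
FL 0.735 n 148 r 45.4
FR 0.023 n 144 r 45.0
NR 0.761 n 155 r 42.9
```

View pics/w10.png

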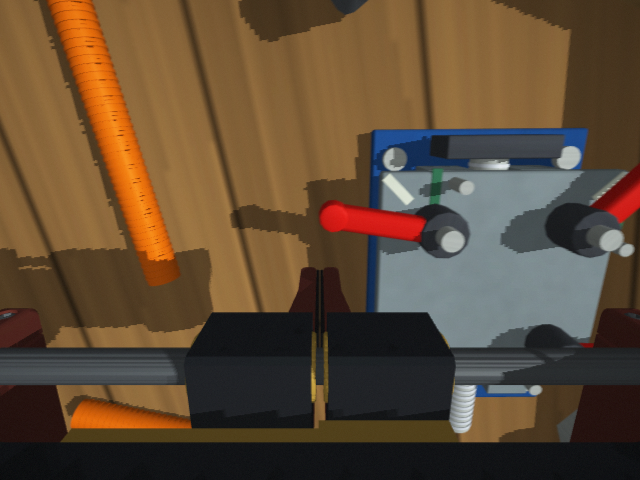

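The fingers at (320,285) are below, and so trailing, the NL lever at (375,222). I descend and push.

Request:
{"op": "send_rows", "data": {
  "rows": [
    [0, 0, 0.02, 0, -1],
    [0, 0, 0.018, 0, -1],
    [0.01, 0.0015, 0, 0, -1],
    [0.0045, 0, 0, 0, -1],
    [0.0045, 0.0005, 0, 0, -1]
  ]
}}

```text
t: 12.65
ee_pos: [465.8, 13.7, 145.1]
orientation: [2.404, 2.021, 0.001]
ft_force: [0.3, -4.7, -2.8]
width: 0.6
```

Request:
{"op": "send_rows", "data": {
  "rows": [
    [0.004, 0.001, 0, 0, -1],
    [0.004, 0.0015, 0, 0, -1],
    [0.004, 0.0015, 0, 0, -1],
    [0.004, 0.002, 0, 0, -1],
    [0.004, 0.002, 0, 0, -1]
  ]
}}

```text
t: 13.15
ee_pos: [476.6, 31.7, 145.0]
orientation: [2.406, 2.02, 0.0]
ft_force: [-1.0, -5.2, 0.6]
width: 0.6
```

Request:
{"op": "send_rows", "data": {
  "rows": [
    [0.0035, 0.0025, 0, 0, -1],
    [0, 0, 0, 0, -1]
  ]
}}

```text
t: 13.35
ee_pos: [479.8, 34.9, 144.8]
orientation: [2.406, 2.02, 0.001]
ft_force: [-0.0, -1.2, -0.0]
width: 0.4
```

```bash
python3 -c "
from h import *
im=get_image('wrist');cv2.imwrite('pics/w11.png',im['color'])
levers(im);st();levers(get_image('top'))"
```

```text
NL 0.804 n 3148 r 46.7
FL 0.583 n 168 r 23.9
t 13.4 clamp xy [-97.2  65.9] tip z 64.7 toolx rel clamp y -0.0006 F [-0.9 -0.6  1.2] w 0.5 tilt [ 0.001  0.    -1.   ]
FL 0.736 n 151 r 45.3
FR 0.024 n 147 r 45.0
NR 0.761 n 155 r 42.8
```

View pics/w11.png

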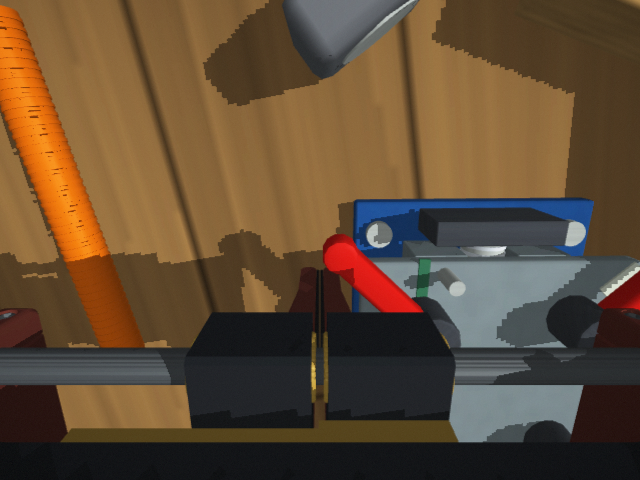

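NL's tip is at (342,252) and it reads about 0.80. FR is next.

Request:
{"op": "send_rows", "data": {
  "rows": [
    [-0.0085, -0.0085, 0, 0, -1],
    [0, 0, -0.038, 0, -1],
    [-0.012, 0.0355, 0, 0, -1],
    [-0.012, 0.0355, 0, 0, -1],
    [-0.012, 0.0355, 0, 0, -1]
  ]
}}

```text
t: 13.95
ee_pos: [568.6, -27.3, 183.2]
orientation: [2.406, 2.02, 0.001]
ft_force: [0.5, -0.7, -0.2]
width: 0.6
```

Request:
{"op": "send_rows", "data": {
  "rows": [
    [-0.012, 0.0355, 0, 0, -1],
    [-0.012, 0.0355, 0, 0, -1],
    [-0.012, 0.0355, 0, 0, -1],
    [0, 0, 0, 0, -1]
  ]
}}

```text
t: 14.35
ee_pos: [669.8, -82.8, 182.8]
orientation: [2.406, 2.016, 0.004]
ft_force: [0.4, -0.6, 1.0]
width: 0.8
```

```bash
python3 -c "
from h import *
get_image('wrist');im=get_image('wrist');cv2.imwrite('pics/w12.png',im['color'])
st();levers(get_image('top'))"
```

```text
t 14.45 clamp xy [106.3 -15.9] tip z 102.0 toolx rel clamp y -0.0017 F [ 0.2 -1.  -0.7] w 0.3 tilt [-0.001  0.    -1.   ]
```

View pics/w12.png

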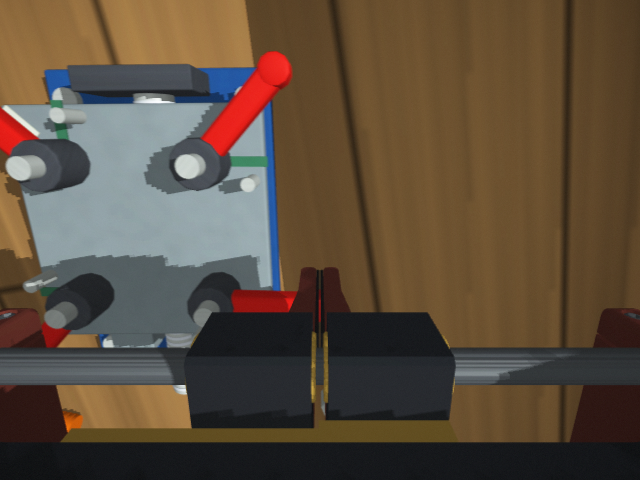

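The FR lever at (262,300) lies just under and behind the fingers, with the fingers on its +y (trailing) side. I add 3 mm of clearance before descending.

Request:
{"op": "send_rows", "data": {
  "rows": [
    [0.003, 0.001, 0, 0, -1],
    [0, 0, 0.02, 0, -1],
    [0, 0, 0.018, 0, -1],
    [-0.007, 0, 0, 0, -1],
    [-0.006, 0, 0, 0, -1]
  ]
}}

```text
t: 15.0
ee_pos: [665.2, -90.2, 144.0]
orientation: [-2.404, -2.02, 0.002]
ft_force: [-1.7, 3.8, -3.4]
width: 0.6
```

Request:
{"op": "send_rows", "data": {
  "rows": [
    [-0.005, 0, 0, 0, -1],
    [-0.005, 0, 0, 0, -1],
    [-0.005, -0.0005, 0, 0, -1],
    [-0.005, -0.001, 0, 0, -1],
    [-0.005, -0.0015, 0, 0, -1]
  ]
}}

```text
t: 15.5
ee_pos: [658.9, -114.7, 145.1]
orientation: [2.406, 2.02, 0.001]
ft_force: [-0.3, 4.9, -0.2]
width: 0.5
```

Request:
{"op": "send_rows", "data": {
  "rows": [
    [-0.0045, -0.002, 0, 0, -1],
    [-0.0045, -0.0025, 0, 0, -1],
    [-0.0045, -0.003, 0, 0, -1],
    [0, 0, 0, 0, -1]
  ]
}}

```text
t: 15.9
ee_pos: [648.8, -127.2, 145.0]
orientation: [2.406, 2.019, 0.0]
ft_force: [1.4, 1.5, 0.2]
width: 0.5
```

```bash
python3 -c "
from h import *
im=get_image('wrist');cv2.imwrite('pics/w13.png',im['color'])
levers(im);st();levers(get_image('top'));print()
levers(get_image('scene'))"
```

```text
FL 0.905 n 1460 r 21.1
FR 0.655 n 2270 r 29.9
NR 0.562 n 217 r 21.0
t 15.95 clamp xy [ 97.5 -64.5] tip z 65.0 toolx rel clamp y -0.0008 F [1.1 0.4 0.3] w 0.4 tilt [ 0.    -0.001 -1.   ]
FL 0.743 n 136 r 47.6

FL 0.781 n 100 r 47.5
NR 0.715 n 155 r 43.7
FR 0.783 n 94 r 50.9
```

View pics/w13.png

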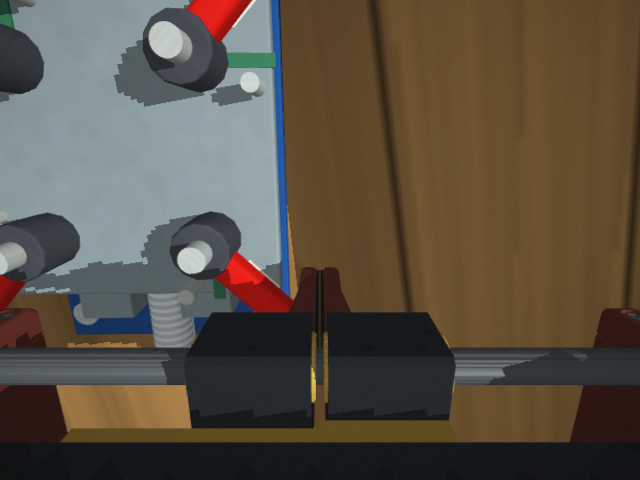

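FR is about 0.78 (lever from (215,245) to (290,300)), so the first pass is done. Second pass: FR now, then NL.

```bash
python3 -c "
from h import *
for k in ('FR','NL','FL','NR'): plan(k,.78,1.62,n=8)" | sed 's/np.float64//g'
```

```text
FR start [104.4 -56.5]
[(-0.0071), (-0.007)] [(-0.0042), (-0.0035)] [(-0.0038), (-0.004)] [(-0.0034), (-0.0043)] [(-0.0029), (-0.0047)] [(-0.0024), (-0.005)] [(-0.0019), (-0.0052)] [(-0.0013), (-0.0053)] [(-0.0008), (-0.0055)] 
end [ 59.9 -84.3] back [(-0.0006), (0.012)]
NL start [-104.4   56.5]
[(0.0071), (0.007)] [(0.0042), (0.0035)] [(0.0038), (0.004)] [(0.0034), (0.0043)] [(0.0029), (0.0047)] [(0.0024), (0.005)] [(0.0019), (0.0052)] [(0.0013), (0.0053)] [(0.0008), (0.0055)] 
end [-59.9  84.3] back [(0.0006), (-0.012)]
FL start [ 53.  100.9]
[(-0.007), (0.0071)] [(-0.0035), (0.0042)] [(-0.004), (0.0038)] [(-0.0043), (0.0034)] [(-0.0047), (0.0029)] [(-0.005), (0.0024)] [(-0.0052), (0.0019)] [(-0.0053), (0.0013)] [(-0.0055), (0.0008)] 
end [80.8 56.4] back [(0.012), (0.0006)]
NR start [ -53.  -100.9]
[(0.007), (-0.0071)] [(0.0035), (-0.0042)] [(0.004), (-0.0038)] [(0.0043), (-0.0034)] [(0.0047), (-0.0029)] [(0.005), (-0.0024)] [(0.0052), (-0.0019)] [(0.0053), (-0.0013)] [(0.0055), (-0.0008)] 
end [-80.8 -56.4] back [(-0.012), (-0.0006)]
```

Request:
{"op": "send_rows", "data": {
  "rows": [
    [-0.004, -0.0035, 0, 0, -1],
    [-0.004, -0.004, 0, 0, -1],
    [-0.0035, -0.0045, 0, 0, -1],
    [-0.003, -0.0045, 0, 0, -1],
    [-0.0025, -0.005, 0, 0, -1]
  ]
}}

```text
t: 16.55
ee_pos: [624.9, -140.1, 144.9]
orientation: [2.405, 2.019, 0.001]
ft_force: [5.6, -1.5, -1.0]
width: 0.4
```

Request:
{"op": "send_rows", "data": {
  "rows": [
    [-0.002, -0.005, 0, 0, -1],
    [-0.0015, -0.0055, 0, 0, -1],
    [-0.0005, -0.0035, 0, 0, -1],
    [0, -0.001, 0, 0, -1],
    [0, 0, 0, 0, -1]
  ]
}}

```text
t: 17.05
ee_pos: [609.0, -141.6, 144.9]
orientation: [2.405, 2.02, -0.001]
ft_force: [2.7, -3.0, 0.1]
width: 0.2
```

```bash
python3 -c "
from h import *
im=get_image('wrist');cv2.imwrite('pics/w14.png',im['color'])
levers(im);st();print()
levers(get_image('scene'))"
```

```text
NR 0.74 n 3419 r 39.9
FR 1.511 n 2100 r 30.7
t 17.1 clamp xy [ 60.6 -85.5] tip z 64.8 toolx rel clamp y -0.0008 F [ 3.1 -2.8  0.7] w 0.7 tilt [-0.    -0.001 -1.   ]

FL 0.781 n 128 r 43.0
NR 0.716 n 81 r 56.8
FR 1.532 n 61 r 60.8
```

View pics/w14.png

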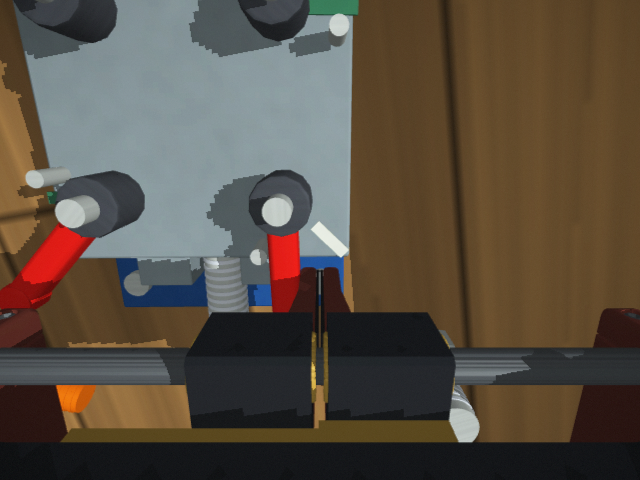

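FR points almost straight down in the image at (283,260), with the post at (258,257). I keep nudging until the force shows it is on the stop.

Request:
{"op": "send_rows", "data": {
  "rows": [
    [0, -0.001, 0, 0, -1],
    [0, -0.001, 0, 0, -1],
    [0, 0, 0, 0, -1]
  ]
}}

```text
t: 17.45
ee_pos: [607.7, -140.9, 144.9]
orientation: [2.405, 2.019, 0.0]
ft_force: [3.6, -5.2, 0.2]
width: 0.3
```

Request:
{"op": "send_rows", "data": {
  "rows": [
    [0, -0.001, 0, 0, -1],
    [0, 0, 0, 0, -1]
  ]
}}

```text
t: 17.65
ee_pos: [607.3, -140.9, 144.9]
orientation: [2.404, 2.018, 0.002]
ft_force: [5.8, -3.6, -2.0]
width: 0.2
```

Request:
{"op": "send_rows", "data": {
  "rows": [
    [0, -0.001, 0, 0, -1],
    [0, 0, 0, 0, -1]
  ]
}}

```text
t: 17.85
ee_pos: [607.1, -140.8, 145.0]
orientation: [2.403, 2.017, 0.004]
ft_force: [8.8, -4.8, -4.6]
width: 0.8
```

Request:
{"op": "send_rows", "data": {
  "rows": [
    [0, -0.001, 0, 0, -1],
    [0, -0.001, 0, 0, -1],
    [0, 0, 0, 0, -1]
  ]
}}

```text
t: 18.15
ee_pos: [606.7, -140.7, 145.2]
orientation: [2.401, 2.015, 0.008]
ft_force: [14.6, -5.7, -10.1]
width: 0.8
```

```bash
python3 -c "
from h import *
im=get_image('wrist')
levers(im);st();levers(get_image('scene'))"
```

```text
NR 0.747 n 3395 r 39.8
FR 1.548 n 2023 r 30.4
t 18.2 clamp xy [ 58.2 -85.2] tip z 65.1 toolx rel clamp y -0.0009 F [14.8 -4.7 -8.6] w 0.4 tilt [ 0.008 -0.002 -1.   ]
FL 0.785 n 133 r 42.0
NR 0.715 n 76 r 57.6
FR 1.57 n 58 r 60.9
```

Force is 15 N with the motion stalled and FR reads about 1.57, so FR is on its stop. Next is NL.

Request:
{"op": "send_rows", "data": {
  "rows": [
    [0, 0.017, 0, 0, -1],
    [0, 0, -0.038, 0, -1],
    [0.0235, -0.029, 0, 0, -1],
    [0.0235, -0.029, 0, 0, -1],
    [0.0235, -0.029, 0, 0, -1]
  ]
}}

```text
t: 18.75
ee_pos: [544.4, -57.1, 182.3]
orientation: [-2.405, -2.017, 0.003]
ft_force: [-0.3, 0.8, -0.3]
width: 0.5
```

Request:
{"op": "send_rows", "data": {
  "rows": [
    [0.0235, -0.029, 0, 0, -1],
    [0.0235, -0.029, 0, 0, -1],
    [0.0235, -0.029, 0, 0, -1],
    [0, 0, 0, 0, -1],
    [0, 0, 0, 0, -1]
  ]
}}

```text
t: 19.25
ee_pos: [472.5, 26.8, 182.6]
orientation: [-2.404, -2.021, 0.002]
ft_force: [1.7, -0.1, 0.6]
width: 0.3
```

```bash
python3 -c "
from h import *
im=get_image('wrist');cv2.imwrite('pics/w15.png',im['color'])
levers(im);st();levers(get_image('top'))"
```

```text
NL 0.795 n 2473 r 41.8
FL 0.766 n 1552 r 34.0
FR 1.456 n 295 r 23.5
t 19.3 clamp xy [-101.9   56.4] tip z 102.7 toolx rel clamp y -0.0001 F [ 0.4 -0.2 -0. ] w 0.3 tilt [-0. -0. -1.]
FL 0.734 n 147 r 45.1
FR 1.579 n 127 r 41.8
NR 0.761 n 157 r 42.5
```

View pics/w15.png

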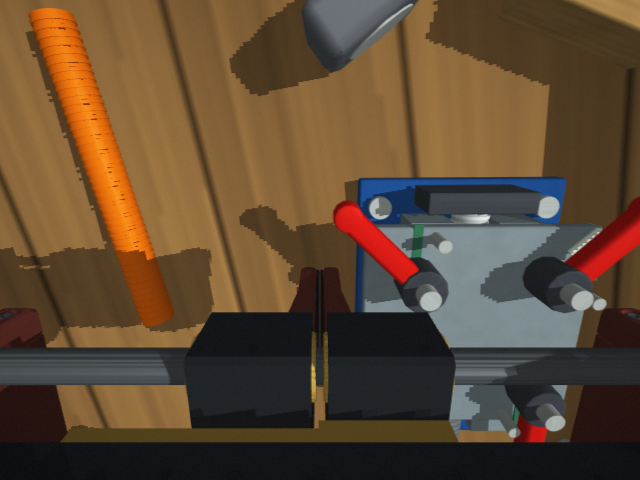

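FR reads 1.58 from above. NL is at 0.80 with its tip at (348,215), and the fingers trail it. I descend and push NL to its stop.

Request:
{"op": "send_rows", "data": {
  "rows": [
    [0, -0.003, 0.02, 0, -1],
    [0, 0, 0.018, 0, -1],
    [0.007, 0.007, 0, 0, -1],
    [0.004, 0.0035, 0, 0, -1],
    [0.004, 0.004, 0, 0, -1]
  ]
}}

```text
t: 19.85
ee_pos: [487.3, 38.9, 144.7]
orientation: [-2.406, -2.019, 0.003]
ft_force: [-3.2, -3.0, -2.9]
width: 0.4
```

Request:
{"op": "send_rows", "data": {
  "rows": [
    [0.0035, 0.0045, 0, 0, -1],
    [0.003, 0.0045, 0, 0, -1],
    [0.0025, 0.005, 0, 0, -1],
    [0.002, 0.005, 0, 0, -1],
    [0.0015, 0.0055, 0, 0, -1]
  ]
}}

```text
t: 20.35
ee_pos: [513.4, 48.0, 144.8]
orientation: [-2.405, -2.019, 0.0]
ft_force: [-4.9, 2.4, -0.9]
width: 0.7
```

Request:
{"op": "send_rows", "data": {
  "rows": [
    [0.0005, 0.0035, 0, 0, -1],
    [0, 0.002, 0, 0, -1],
    [0, 0.001, 0, 0, -1],
    [0, 0.001, 0, 0, -1],
    [0, 0, 0, 0, -1]
  ]
}}

```text
t: 20.85
ee_pos: [521.5, 47.2, 145.0]
orientation: [-2.406, -2.02, -0.002]
ft_force: [-3.7, 2.9, -1.1]
width: 0.9
```

```bash
python3 -c "
from h import *
im=get_image('wrist');cv2.imwrite('pics/w16.png',im['color'])
levers(im);st();levers(get_image('scene'))"
```

```text
NL 1.58 n 2089 r 55.8
FL 0.756 n 3038 r 47.7
t 20.9 clamp xy [-58.2  85.2] tip z 65.0 toolx rel clamp y -0.0007 F [-3.8  2.8 -1.2] w 0.3 tilt [ 0.001  0.001 -1.   ]
NL 1.562 n 102 r 41.2
FL 0.788 n 139 r 42.3
NR 0.713 n 156 r 43.6
FR 1.553 n 138 r 43.9
```

View pics/w16.png

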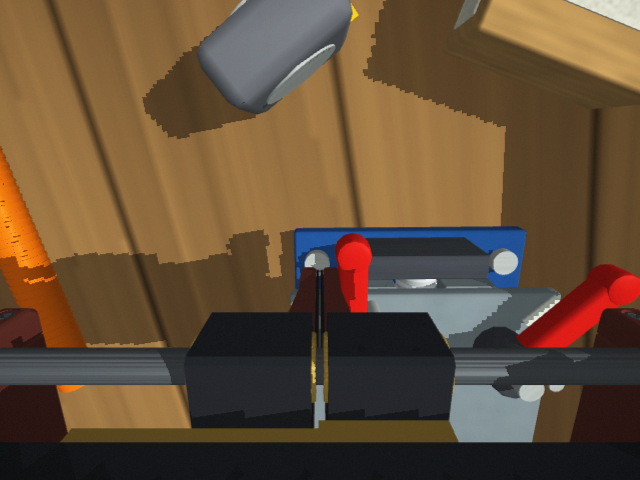

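NL reads about 1.57, upright at (355,270). I press further to confirm the stop.

Request:
{"op": "send_rows", "data": {
  "rows": [
    [0, 0.001, 0, 0, -1],
    [0, 0.001, 0, 0, -1],
    [0, 0, 0, 0, -1]
  ]
}}

```text
t: 21.25
ee_pos: [522.5, 46.8, 145.0]
orientation: [-2.405, -2.018, 0.001]
ft_force: [-7.0, 6.1, 2.9]
width: 0.3
```

Request:
{"op": "send_rows", "data": {
  "rows": [
    [0, 0.001, 0, 0, -1],
    [0, 0.001, 0, 0, -1],
    [0, 0, 0, 0, -1]
  ]
}}

```text
t: 21.55
ee_pos: [522.9, 46.7, 144.9]
orientation: [-2.403, -2.017, 0.005]
ft_force: [-13.0, 8.4, 8.6]
width: 0.4
```

NL is on its stop (force rising to 13 N, motion stalled). Next is FL.

Request:
{"op": "send_rows", "data": {
  "rows": [
    [0, -0.017, 0, 0, -1],
    [0, 0, -0.038, 0, -1],
    [0.004, 0.03, 0, 0, -1],
    [0.004, 0.03, 0, 0, -1],
    [0.004, 0.03, 0, 0, -1]
  ]
}}

```text
t: 22.05
ee_pos: [601.9, 44.9, 184.5]
orientation: [2.403, 2.018, 0.007]
ft_force: [-0.4, -0.0, -0.9]
width: 0.6
```

Request:
{"op": "send_rows", "data": {
  "rows": [
    [0.004, 0.033, 0, 0, -1],
    [0, 0, 0, 0, -1],
    [0, 0, 0, 0, -1]
  ]
}}

```text
t: 22.35
ee_pos: [633.0, 43.0, 183.0]
orientation: [2.405, 2.019, 0.002]
ft_force: [-1.0, -0.1, -0.6]
width: 0.4
```

```bash
python3 -c "
from h import *
im=get_image('wrist');cv2.imwrite('pics/w17.png',im['color'])
levers(im);st();levers(get_image('top'))"
```

```text
NL 1.601 n 2481 r 44.8
FL 0.722 n 1331 r 58.7
t 22.4 clamp xy [ 51.4 100.3] tip z 102.8 toolx rel clamp y -0.0008 F [-0.4  0.4  0. ] w 0.8 tilt [ 0.001 -0.    -1.   ]
FR 1.566 n 134 r 41.0
NR 0.756 n 159 r 42.6
```

View pics/w17.png

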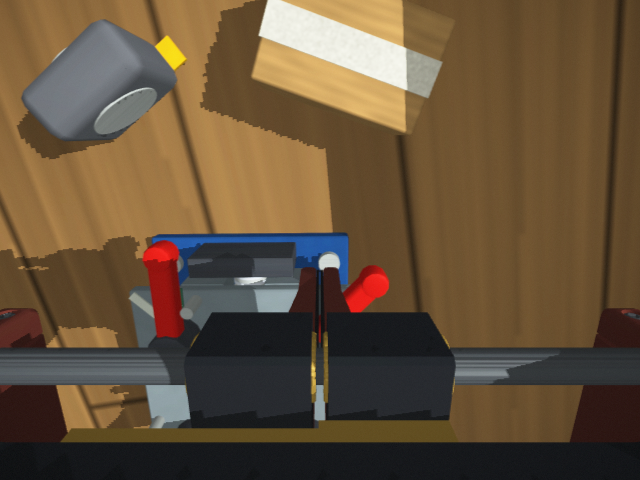

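NL reads 1.60. The fingers at (320,285) are on the trailing side of FL, whose tip is at (373,283).

Request:
{"op": "send_rows", "data": {
  "rows": [
    [0.001, 0, 0.02, 0, -1],
    [0, 0, 0.018, 0, -1],
    [-0.007, 0.0075, 0, 0, -1],
    [-0.0035, 0.0045, 0, 0, -1],
    [-0.004, 0.004, 0, 0, -1]
  ]
}}

```text
t: 22.95
ee_pos: [644.9, 27.1, 144.8]
orientation: [-2.405, -2.018, 0.002]
ft_force: [-3.3, 4.2, -4.1]
width: 0.3
```

Request:
{"op": "send_rows", "data": {
  "rows": [
    [-0.0045, 0.0035, 0, 0, -1],
    [-0.0045, 0.003, 0, 0, -1],
    [-0.005, 0.0025, 0, 0, -1],
    [-0.005, 0.002, 0, 0, -1],
    [-0.0055, 0.0015, 0, 0, -1]
  ]
}}

```text
t: 23.45
ee_pos: [653.6, 1.0, 145.3]
orientation: [-2.406, -2.019, -0.001]
ft_force: [-0.7, 6.7, -3.2]
width: 0.4
```

Request:
{"op": "send_rows", "data": {
  "rows": [
    [-0.0035, 0.0005, 0, 0, -1],
    [-0.002, 0, 0, 0, -1],
    [-0.001, 0, 0, 0, -1],
    [-0.001, 0, 0, 0, -1],
    [0, 0, 0, 0, -1]
  ]
}}

```text
t: 23.95
ee_pos: [653.5, -1.9, 145.5]
orientation: [-2.404, -2.015, -0.01]
ft_force: [0.3, 27.5, -5.6]
width: 0.6
```

```bash
python3 -c "
from h import *
im=get_image('wrist');cv2.imwrite('pics/w18.png',im['color'])
levers(im);st();levers(get_image('scene'))"
```

```text
NL 1.633 n 5371 r 45.4
FL 1.397 n 194 r 62.2
FL 1.058 n 99 r 21.4
t 24.0 clamp xy [80.4 59.6] tip z 65.5 toolx rel clamp y -0.0023 F [ 2.  27.2 -5. ] w 0.4 tilt [ 0.002  0.007 -1.   ]
NR 0.715 n 157 r 43.0
FL 1.619 n 151 r 43.3
FR 1.553 n 143 r 43.0
```

View pics/w18.png

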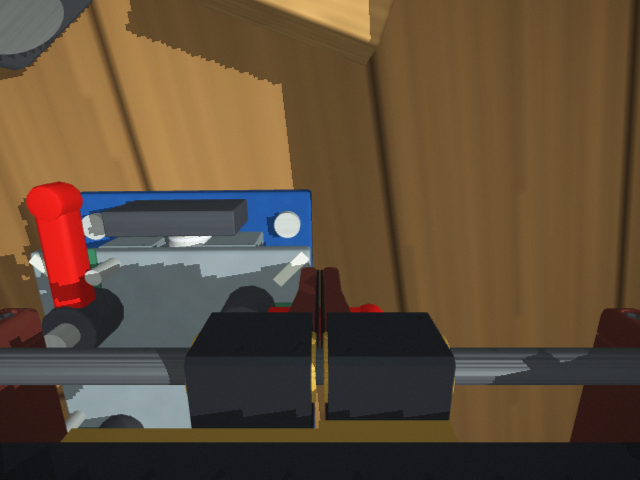

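FL is hard on its stop (27 N), reading about 1.6. NR is last.

Request:
{"op": "send_rows", "data": {
  "rows": [
    [0.018, 0, 0, 0, -1],
    [0, 0, -0.038, 0, -1],
    [-0.035, -0.0265, 0, 0, -1],
    [-0.035, -0.0265, 0, 0, -1],
    [-0.035, -0.0265, 0, 0, -1]
  ]
}}

```text
t: 24.55
ee_pos: [559.4, -79.7, 184.3]
orientation: [2.403, 2.019, 0.003]
ft_force: [-0.6, -0.7, 0.2]
width: 0.2
```

Request:
{"op": "send_rows", "data": {
  "rows": [
    [-0.035, -0.0265, 0, 0, -1],
    [-0.035, -0.0265, 0, 0, -1],
    [0, 0, 0, 0, -1],
    [0, 0, 0, 0, -1]
  ]
}}

```text
t: 24.95
ee_pos: [495.7, -139.6, 184.0]
orientation: [2.407, 2.016, 0.002]
ft_force: [-0.1, -0.1, -0.4]
width: 0.5
```

```bash
python3 -c "
from h import *
im=get_image('wrist');cv2.imwrite('pics/w19.png',im['color'])
levers(im);st();levers(get_image('top'))"
```

```text
NR 0.748 n 2487 r 40.7
FR 1.531 n 2296 r 41.1
t 25.0 clamp xy [ -50.7 -102.5] tip z 103.8 toolx rel clamp y -0.0017 F [-1.3  0.3  0.3] w 0.6 tilt [ 0.003 -0.001 -1.   ]
FL 1.564 n 155 r 44.5
NL 1.575 n 146 r 42.3
```

View pics/w19.png

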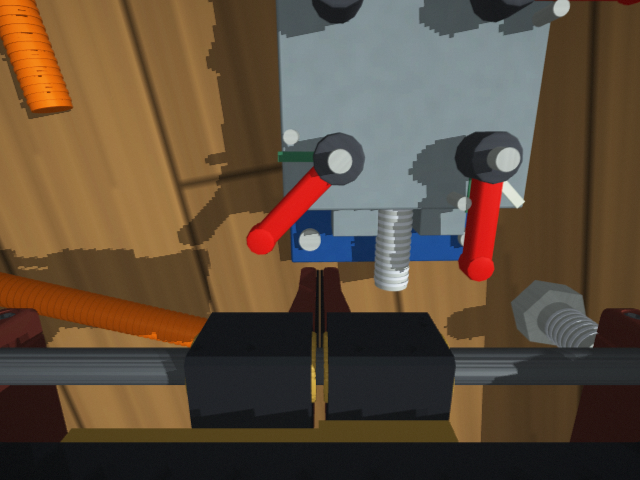

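NR still points at its half mark, with its tip at (262,240). FR is against its post. I push NR to its stop.

Request:
{"op": "send_rows", "data": {
  "rows": [
    [0.001, -0.002, 0.02, 0, -1],
    [0, 0, 0.019, 0, -1],
    [0.007, -0.007, 0, 0, -1],
    [0.0035, -0.004, 0, 0, -1],
    [0.004, -0.004, 0, 0, -1]
  ]
}}

```text
t: 25.55
ee_pos: [482.1, -119.9, 144.5]
orientation: [2.402, 2.02, 0.002]
ft_force: [2.7, -5.2, -3.5]
width: 0.1
```

Request:
{"op": "send_rows", "data": {
  "rows": [
    [0.0045, -0.0035, 0, 0, -1],
    [0.0045, -0.003, 0, 0, -1],
    [0.005, -0.0025, 0, 0, -1],
    [0.005, -0.002, 0, 0, -1],
    [0.0055, -0.0015, 0, 0, -1]
  ]
}}

```text
t: 26.05
ee_pos: [473.9, -93.7, 144.8]
orientation: [2.403, 2.02, 0.002]
ft_force: [2.4, -5.3, -3.6]
width: 0.4
```

Request:
{"op": "send_rows", "data": {
  "rows": [
    [0.0035, -0.0005, 0, 0, -1],
    [0.002, 0, 0, 0, -1],
    [0.001, 0, 0, 0, -1],
    [0, 0, 0, 0, -1]
  ]
}}

```text
t: 26.45
ee_pos: [474.1, -90.7, 144.9]
orientation: [2.398, 2.021, -0.004]
ft_force: [-4.7, -33.1, -1.9]
width: 0.5
```

```bash
python3 -c "
from h import *
im=get_image('wrist');cv2.imwrite('pics/w20.png',im['color'])
levers(im);st();levers(get_image('scene'))"
```

```text
NL 1.64 n 897 r 18.8
NR 1.614 n 4018 r 41.0
FR 1.495 n 1547 r 29.7
FR 1.525 n 145 r 70.6
t 26.5 clamp xy [-81.1 -58.8] tip z 65.0 toolx rel clamp y 0.0027 F [ -4.8 -33.   -2.4] w 0.6 tilt [ 0.002 -0.006 -1.   ]
NL 1.582 n 91 r 43.9
FL 1.629 n 140 r 43.9
FR 1.55 n 141 r 43.4
```

NR is on its stop (33 N). I back off, rise clear and check everything.

Request:
{"op": "send_rows", "data": {
  "rows": [
    [-0.018, 0, 0, 0, -1],
    [0, 0, -0.04, 0, -1],
    [0, 0, -0.045, 0, -1],
    [0, 0, -0.045, 0, -1],
    [-0.045, 0, -0.02, 0, -1]
  ]
}}

```text
t: 27.05
ee_pos: [464.6, -146.9, 298.7]
orientation: [2.397, 2.024, 0.007]
ft_force: [1.9, -0.3, -0.0]
width: 0.4
```

Request:
{"op": "send_rows", "data": {
  "rows": [
    [-0.045, 0, 0, 0, -1],
    [-0.045, 0, 0, 0, -1],
    [-0.045, 0, 0, 0, -1],
    [-0.045, 0, 0, 0, -1],
    [0, 0, 0, 0, -1]
  ]
}}

```text
t: 27.55
ee_pos: [431.2, -330.4, 295.0]
orientation: [2.407, 2.014, -0.0]
ft_force: [0.5, 0.9, 0.0]
width: 0.6
```

```bash
python3 -c "
from h import *
get_image('wrist');st()
t=get_image('top');levers(t);print()
s=get_image('scene');levers(s)
cv2.imwrite('pics/t21.png',cv2.resize(t['color'][140:290,170:410],None,fx=3.3,fy=3.3,interpolation=cv2.INTER_CUBIC))
cv2.imwrite('pics/s21.png',cv2.resize(s['color'][170:360,260:460],None,fx=3.1,fy=3.1,interpolation=cv2.INTER_CUBIC))
cv2.imwrite('pics/w21.png',get_image('wrist')['color'])"
```

```text
t 27.6 clamp xy [ -82.3 -300. ] tip z 214.6 toolx rel clamp y -0.0039 F [0.1 0.6 0.5] w 0.1 tilt [ 0.001 -0.001 -1.   ]
FL 1.566 n 151 r 44.8
FR 1.58 n 126 r 41.6
NL 1.572 n 147 r 42.3
NR 1.578 n 165 r 42.3

NL 1.588 n 97 r 43.8
NR 1.521 n 115 r 42.7
FL 1.625 n 142 r 44.6
FR 1.55 n 142 r 43.4
```

View pics/t21.png

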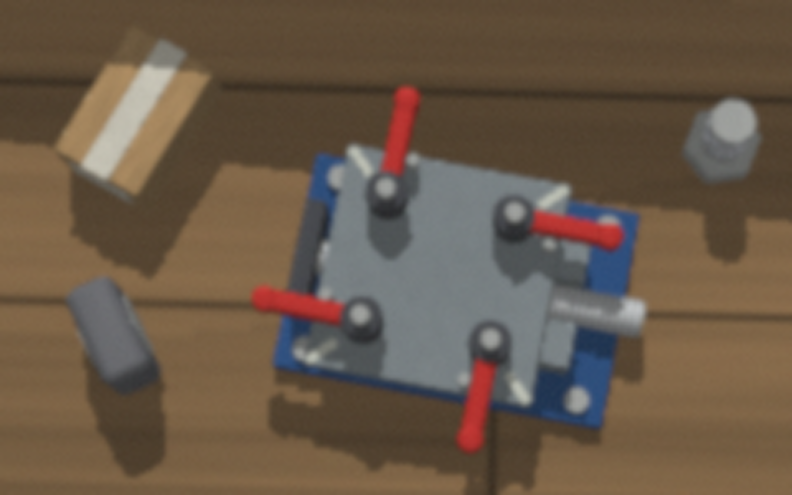

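View pics/s21.png

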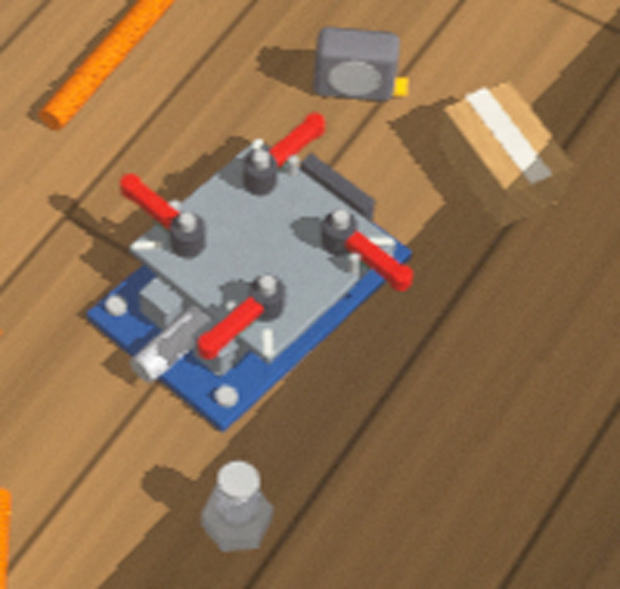

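Both views show all four levers on their posts. The rod end moved from (709,331) to (643,318) in the top crop, about 43 mm, so it is home. The tape, bolt and carton are unmoved, so I hand in.

```bash
python3 -c "
from h import *
t=get_image('top');print(loc(ray(t,(643/3.3+169.65,318/3.3+139.65),26)))
ctrl.close_job()"
```

```text
[   2.93940147 -138.26219315]
the job is handed in; nothing more can be done
```

I pushed the rod home while all four levers were loose. I then tightened crisscross in two passes: near-right, far-left, near-left and far-right to about half, then far-right, near-left, far-left and near-right to their stops. The job was handed in at about 28 s, and it gives no verdict.

**Levers:** at the last check they read 1.57–1.58 rad from the top camera and 1.52–1.63 rad from the scene camera. The two views disagree by up to about 0.06 rad, but all readings are above 1.48. During the final pushes, each lever stalled against its stop with force rising to 13–33 N.

**Rod:** its back end measured at clamp y −138.3 mm (−138 expected when home). The force had also risen against the stop during the push. My overhead reading put the rod 2.9 mm to one side, more than its 1–2 mm of side play, but it read the same before and after the push, so I put that down to calibration.

**Bench:** the tape, bolt and carton look unmoved in both views, and the arm was clear of everything.

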